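Tare the scale that carries the jar

TASK

Two bench scales stand on the desk; zero the one that carries the white jar by gently pressing its wide bar-shaped tare key with the fingertips, keeping it pressed for two seconds, then letting it come up again and withdrawing the hand to at least 10 cm from the key. Do not press the round power key, do not touch the other scale, and leave the jar, the roll of tape and the things lying around just where they are.

Things in the scene. Friction and masses are not known exactly. Their poses are not given: they have to be found in the camera images.
- scale_a: Flat grey bench scale, fixed, 220 x 160 mm, housing 26 mm high, carrying the white jar on its steel pan (130 x 140 mm, top at 34 mm, centre at x = 30 mm). On its near edge, from its right (-y) to its left: wide bar-shaped tare key, small display, round power key. Origin at the centre of its underside; x from the keys to the pan, y to its left.
- scale_b: Flat grey bench scale, fixed, 220 x 160 mm, housing 26 mm high, carrying the roll of yellow tape on its steel pan (130 x 140 mm, top at 34 mm, centre at x = 30 mm). On its near edge, from its right (-y) to its left: wide bar-shaped tare key, small display, round power key. Origin at the centre of its underside; x from the keys to the pan, y to its left.
- tare_a_top (a point): Tare key of the scale with the jar: a white bar-shaped key. The top of the key is 20 x 44 mm (long side along y), 38 mm above the desk, and stands 12 mm proud of the housing; origin at the middle of the key's top, axes as the scale's: x towards the pan, y to the scale's left, z up.
- tare_a (a joint): Travel of that key in m: 0 up, 0.006 fully down; a spring pushes it back up (about 1.3 N to start it, 5 N fully down; below that stop it is rigid).
- power_a_top (a point): Power key of the scale with the jar: a white round key. The top of the key is 22 mm across, 38 mm above the desk, and stands 12 mm proud of the housing; origin at the middle of the key's top, axes as the scale's: x towards the pan, y to the scale's left, z up.
- power_a (a joint): Travel of that key in m: 0 up, 0.006 fully down; a spring pushes it back up (about 1.3 N to start it, 5 N fully down; below that stop it is rigid).
- tare_b (a joint): Tare key of the other scale. Travel of that key in m: 0 up, 0.006 fully down; a spring pushes it back up (about 1.3 N to start it, 5 N fully down; below that stop it is rigid).
- power_b (a joint): Power key of the other scale. Travel of that key in m: 0 up, 0.006 fully down; a spring pushes it back up (about 1.3 N to start it, 5 N fully down; below that stop it is rigid).
- jar: Empty white lidded jar, 64 mm across, 66 mm high, loose on the pan of scale_a (its top about 100 mm above the desk); origin at the centre of its underside.
- tape: Small roll of yellow tape, 60 mm across, 18 mm high, lying loose on the pan of scale_b; origin at the centre of its underside.
- screwdriver: Screwdriver, 202 x 27 x 28 mm, loose on the desk between the robot and the scales, lying across (along its own y); origin under its middle.
- spool: Spool of thread, 40 mm across, 36 mm high, standing loose left of the scales; origin at the centre of its underside.
- packet: Small soft-looking packet, 58 x 85 x 17 mm, lying loose left of the scales; origin at the centre of its underside.
Mind the look-alikes: they are no part of the job. Several things have the shape of the jar; the one meant has the colours described above.

How it is judged:
By the outcome, as a careful person would: the job done as asked, in the order asked, and still so for the second after the job is handed in, with the robot touching nothing.
It also fails if it takes over 35 s, if anything falls off the work surface, if the arm or the gripper's body presses on something with over 40 N, if the wrist force passes 120 N, or if a joint passes its speed limit or range.

ROBOT

A 7-joint arm with a two-finger parallel gripper is mounted at the origin on a cart in front of the work surface, level with it; the furniture and walls round the work are solid. World frame = base frame: x ahead of the robot, y to its left, z up, the work surface at z = 0. Lengths are in m, angles in rad, forces in N, time in s.
With the tool pointing down it reaches from about 0.425 to 0.875 m from the base axis. Payload 4.7 kg.
Tool frame: the origin (TCP) lies on the centre line of the jaws, within the pads' length; the fingertips stand 8 mm ahead of it and the grasp point (between the pads) lies 11 mm behind it; z points along the fingers, y is the direction in which the jaws open and shut (so a half turn about z gives the same grasp; the last joint's range is limited). The gripper opens to 87 mm and grips with 3 to 60 N. Pads are 19 mm wide; open, the fingers measure 117 mm over their backs; the gripper's body (75 mm by 190 mm) begins 51 mm behind the grasp point.
Start: joints at [1.139, 0.321, -0.07, 1.45, 0.023, 1.371, -0.057], TCP at [0.28, -0.587, 0.231] pointing down, gripper open.
Joint ranges: [-2.86, 2.86], [-0.3, 2.09], [-1.38, 1.24], [0.06, 2.45], [-1.56, 4.7], [0.09, 2.05], [-2.69, 2.69]. Speed limits (rad/s): [2.57, 2.57, 3.14, 3.14, 3.14, 3.14, 3.14].

INTERFACE

Orientations are given as a rotation vector (axis times angle).
In Python, from bench import ctrl, cams, workorder gives the robot as it stands. The module is installed in compiled form; this text tells all that it offers.
- The arm moves only by the tool carry_out, never from a script. Its argument "rows" is a list of rows, each an object with "offset": the shift along the tool's x, y, z in m, a list of three; "rot": the turn, a rotation vector about the tool's x, y, z in degrees, a list of three; "gripper": the opening, from 0 (shut) to 1 (fully open). In form: [{"offset": [dx, dy, dz], "rot": [rx, ry, rz], "gripper": gripper}, ...]. A call has 1 to 10 rows; each row shifts and turns the commanded pose from where the row before left it, along the tool's axes as they then stand; what a row does not reach is not made up. A row lasts 1/8 s, in which the tool goes at most 62.5 mm and 10.7 degrees, less where a joint would pass 70% of its speed; a pose out of reach is approached as far as the arm can. A call is refused whole if a number of a shift passes 0.0625 or a number of a turn 10.7, either way. A call with a gripper value outside its range is refused whole. The fingers move at their own pace and stop on an object; "grip_force" is the grip in N (left out, the last holds). Time passes only in rows, so rows that do not move let the fingers close. It gives the time, the measured TCP pose, the force and the opening at its end, in the units of the state.
- ctrl.get_state(): the state, without advancing time (a new reading comes with each control period).
- cams.get_image(name): name is "side" or "top" or "wrist"; returns a dict with "img" (420x560x3 uint8, red, green, blue), "vfov" (degrees; the focal length in pixels is half the picture's height over the tangent of half this angle, whatever the lens; pixels are square), "cx", "cy" (the principal point, pixels), "R" (3x3) and "t" (3): a world point X has camera coordinates R X + t. Camera axes: x right, y down, z forward; pixel columns grow to the right and rows downward; lengths in m; the calibration is good to about 2 mm. A picture is of the moment at which its call begins. There is no depth.
- workorder.close_job(): hands the job in, once; it reports no verdict.
The state is a dict: "time": time; "joint_positions": joint angles; "qd": joint speeds; "joint_torque": joint torques, N m; "position": TCP position; "tool_rot": TCP orientation; "ft_force": force on the tool from outside, world axes, zero at the start; "torque": the same for the moment, N m; "grip_width": opening from 0.0 (shut) to 1.0 (fully open).
Only numpy, scipy, OpenCV 4.12 (cv2) and the standard library are available. Lean on these libraries where they do the work, as an engineer would, in place of code of your own. Each camera call takes 0.05 s, during which the arm holds its last target.

## Working session

There is one attempt and no reset: what is moved stays moved. The work goes in short steps, Python scripts to look and compute and a tool call to move; the robot and the scene stay as the last step left them, time stands still between calls to the robot, and variables do not carry over. Pictures are saved under pics/ and viewed, and the job is handed in when it is done.

Besides the shell and the picture viewer there is one more tool, called after "Request:" as name([rows], argument=value, ...), one row to a line, values as JSON. carry_out: Moves the arm, as the interface text tells. Its arguments: {"type":"object","properties":{"rows":{"type":"array"},"grip_force":{"type":"number"}},"required":["rows"]}

```bash
mkdir -p pics
cat > h.py <<'E'
from bench import ctrl, cams, workorder
import numpy as np, cv2
def grab(n,tag):
    d=cams.get_image(n); cv2.imwrite(f'pics/{tag}.png',cv2.cvtColor(d['img'],cv2.COLOR_RGB2BGR))
    np.savez(f'{tag}.npz',**{k:np.array(v) for k,v in d.items()}); return d
def load(tag): return dict(np.load(f'{tag}.npz'))
def ray(d,u,v,z):
    f=d['img'].shape[0]/2/np.tan(np.radians(d['vfov'])/2)
    r=d['R'].T@np.array([(u-d['cx'])/f,(v-d['cy'])/f,1]); c=-d['R'].T@d['t']
    return c+r*(z-c[2])/r[2]
def proj(d,X):
    f=d['img'].shape[0]/2/np.tan(np.radians(d['vfov'])/2)
    p=d['R']@np.array(X)+d['t']; return np.array([d['cx']+f*p[0]/p[2],d['cy']+f*p[1]/p[2]])
E
python3 - <<'E'
from h import *
for n in('top','side','wrist'):
    d=grab(n,n+'0'); print(n,d['vfov'],-d['R'].T@d['t'],d['R'].round(2).tolist())
s=ctrl.get_state(); print(s)
E
```

```text
top 56.551838619960776 [0.50291667 0.13842152 0.94987856] [[0.02, -1.0, -0.01], [-1.0, -0.01, -0.06], [0.06, 0.01, -1.0]]
side 49.874711071664535 [0.15611339 0.98790949 0.71217528] [[-0.91, -0.42, -0.01], [-0.23, 0.52, -0.82], [0.35, -0.74, -0.57]]
wrist 68.81821848414481 [ 0.34502322 -0.55451669  0.3820694 ] [[0.43, -0.9, -0.0], [-0.87, -0.42, 0.26], [-0.24, -0.11, -0.96]]
{'time': 0.15, 'joint_positions': array([ 1.13906671,  0.32166244, -0.0700822 ,  1.45141063,  0.02257857,
        1.37076406, -0.05687926]), 'qd': array([-0.00043315, -0.0009404 , -0.00109658, -0.00207545, -0.00148052,
        0.0007937 , -0.00120313]), 'joint_torque': array([-4.06128011e-04, -4.91796756e+01, -4.04799068e-01, -3.12873387e+01,
       -6.41121366e-02,  4.05237463e-02,  7.91359435e-05]), 'position': array([ 0.28007531, -0.58611847,  0.22969844]), 'tool_rot': array([-3.06247592e+00, -6.94270545e-01,  6.04987445e-04]), 'ft_force': array([ 0.18445853, -0.01353873, -0.24624538]), 'torque': array([-0.01177413, -0.01415519,  0.0343206 ]), 'grip_width': 0.9975414865207868}
```

View pics/top0.png

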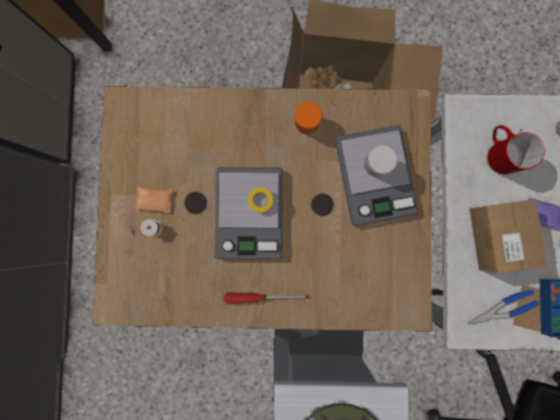

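View pics/side0.png

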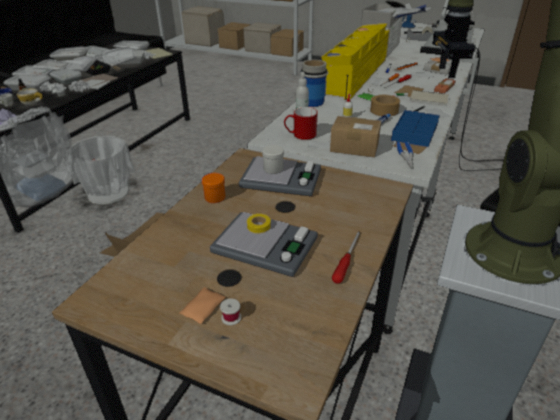

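The top view shows the white jar at (382,160) on the right scale and the yellow tape roll at (260,200) on the left scale. An orange jar look-alike stands on the desk at (308,116).

Candidates for the tare key:
- Bar key at (403,202), on the jar scale. This is my choice.
- Bar key at (267,246), on the tape scale.
- Round keys at (364,210) and (228,246), which are the power keys.

Next is a close crop to check the choice.

Run:
```python
from h import *
i=cv2.imread('pics/top0.png')[115:235,325:435]; cv2.imwrite('pics/crop0.png',cv2.resize(i,None,fx=5,fy=5,interpolation=cv2.INTER_CUBIC))
i=cv2.imread('pics/side0.png')[140:210,225:345]; cv2.imwrite('pics/crop1.png',cv2.resize(i,None,fx=6,fy=6,interpolation=cv2.INTER_CUBIC))
```

```text
(no output)
```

View pics/crop0.png

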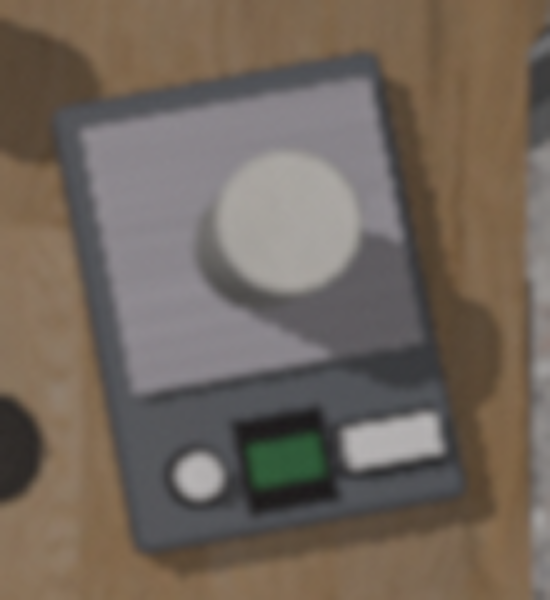

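View pics/crop1.png

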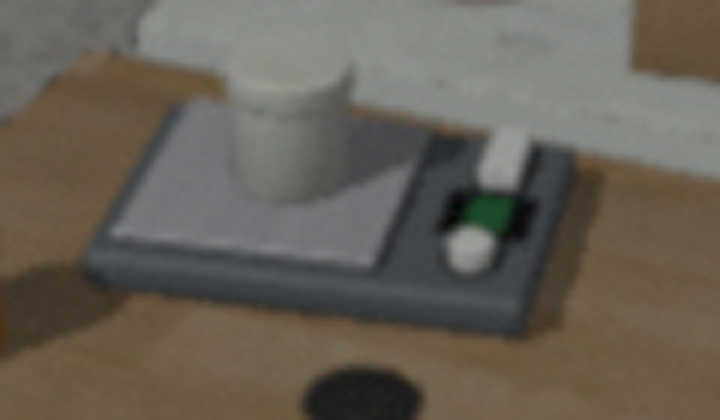

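The crops confirm the choice. The bar key sits on the white jar's scale, at crop (392,441) in the top view and about (505,158) in the side view.

Run:
```python
from h import *
d=load('top0'); g=lambda u,v,z:ray(d,325+u/5-.4,115+v/5-.4,z)
P={k:g(*a) for k,a in dict(c=(392,441,.038),TL=(340,425,.038),TR=(440,410,.038),BR=(445,457,.038),BL=(347,473,.038),pw=(198,475,.038),hTL=(58,108,.026),hTR=(375,55,.026),hBR=(463,495,.026),hBL=(143,550,.026),jar=(288,222,.1)).items()}
for k,v in P.items(): print(k,v.round(4))
n=lambda a,b:np.linalg.norm(P[a]-P[b])
print(n('TL','TR'),n('TL','BL'),n('hTL','hTR'),n('hTL','hBL'),n('c','pw'))
for a,b in(('hTL','hBL'),('hTR','hBR'),):
    v=P[a]-P[b]; print(np.degrees(np.arctan2(v[1],v[0])))
for a,b in(('hTL','hTR'),('hBL','hBR'),('pw','c')):
    v=P[a]-P[b]; print(np.degrees(np.arctan2(-v[0],v[1])))
s=load('side0'); print(ray(s,225+505/6-.4,140+158/6-.4,.038), proj(s,P['c']))
st=ctrl.get_state()
from scipy.spatial.transform import Rotation as Ro
R=Ro.from_rotvec(st['tool_rot']).as_matrix(); print(R.round(3)); print(R.T@(P['c']-st['position']))
```

```text
c [ 0.5814 -0.1359  0.038 ]
TL [ 0.5886 -0.1116  0.038 ]
TR [ 0.5963 -0.1583  0.038 ]
BR [ 0.5743 -0.1605  0.038 ]
BL [ 0.5661 -0.1148  0.038 ]
pw [ 0.5642 -0.0454  0.038 ]
hTL [0.7402 0.0197 0.026 ]
hTR [ 0.7679 -0.1319  0.026 ]
hBR [ 0.5573 -0.1728  0.026 ]
hBL [ 0.5291 -0.022   0.026 ]
jar [ 0.6718 -0.072   0.1   ]
0.047311064075882175 0.022684596851118014 0.1540881869995408 0.21517755808417238 0.0921053780438616
11.150195804179827
11.000536667040695
10.37985776652685
10.615850266110925
10.807842585166627
[ 0.58004725 -0.1305075   0.038     ] [308.9947546  165.04619568]
[[ 0.902  0.431 -0.001]
 [ 0.431 -0.902  0.001]
 [-0.    -0.001 -1.   ]]
[ 0.46607994 -0.27601234  0.19207045]
```

View pics/wrist0.png

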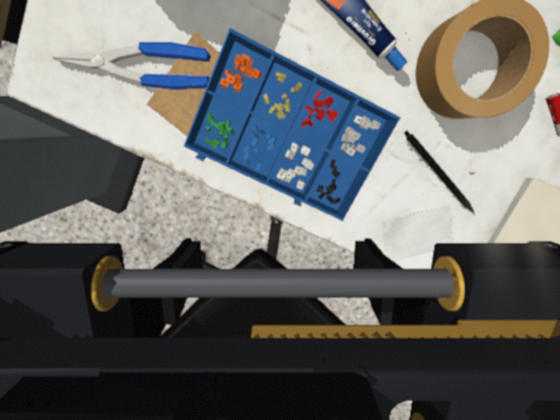

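Request:
carry_out([
  {"offset":[0,0,-0.02],"rot":[0,0,7.35],"gripper":0},
  {"offset":[0,0,-0.01],"rot":[0,0,7.35],"gripper":0},
  {"offset":[0.04,-0.04,0],"rot":[0,0,0],"gripper":0},
  {"offset":[0.04,-0.04,0],"rot":[0,0,0],"gripper":0},
  {"offset":[0.04,-0.04,0],"rot":[0,0,0],"gripper":0},
  {"offset":[0.04,-0.04,0],"rot":[0,0,0],"gripper":0},
  {"offset":[0.04,-0.04,0],"rot":[0,0,0],"gripper":0},
  {"offset":[0.04,-0.04,0],"rot":[0,0,0],"gripper":0},
  {"offset":[0.04,-0.04,0],"rot":[0,0,0],"gripper":0},
  {"offset":[0.02,-0.02,0],"rot":[0,0,0],"gripper":0},
])

```text
time: 1.4
position: [0.5202, -0.2313, 0.2604]
tool_rot: [-3.126, -0.305, -0.001]
ft_force: [-0.2, 0.2, 0.1]
grip_width: 0.021
```

```bash
cat > rel.py <<'E'
from h import *
from scipy.spatial.transform import Rotation as Ro
st=ctrl.get_state(); R=Ro.from_rotvec(st['tool_rot']).as_matrix()
print(st['time'],st['position'].round(4),R.round(3).tolist(),st['ft_force'].round(2),st['grip_width'].round(3))
print('to key',(R.T@(np.array([.5812,-.1355,.038])-st['position'])).round(4))
E
python3 rel.py; python3 -c "
from h import *
grab('wrist','wrist1')"
```

```text
Traceback (most recent call last):
  File "rel.py", line 4, in <module>
    print(st['time'],st['position'].round(4),R.round(3).tolist(),st['ft_force'].round(2),st['grip_width'].round(3))
                                                                                         ^^^^^^^^^^^^^^^^^^^^^^
AttributeError: 'float' object has no attribute 'round'
```

View pics/wrist1.png

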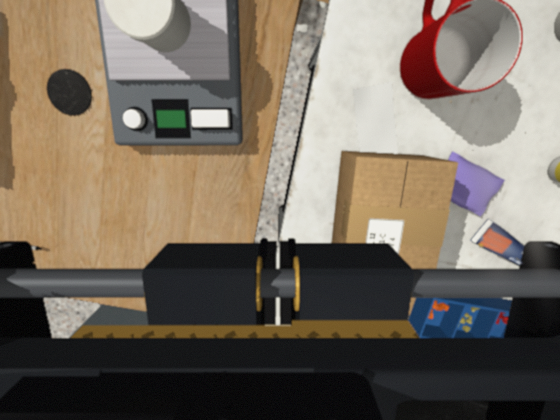

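The wrist view shows the jar scale square to the tool, with the tare key at about (210,119), the power key at (134,119) and the jar at (140,10). The gripper is shut. I'll measure again from this view.

```bash
sed -i "s/st\['grip_width'\].round(3)/st['grip_width']/" rel.py; python3 rel.py
python3 - <<'E'
from h import *
d=load('wrist1')
i=cv2.imread('pics/wrist1.png')[90:155,100:250]; cv2.imwrite('pics/crop2.png',cv2.resize(i,None,fx=5,fy=5,interpolation=cv2.INTER_CUBIC))
for p in((210,118.5,.038),(134,119,.038)): print(ray(d,*p).round(4))
E
```

```text
1.45 [ 0.5219 -0.2281  0.2604] [[0.98, 0.197, 0.002], [0.197, -0.98, 0.003], [0.002, -0.003, -1.0]] [ 2.01  2.26 -0.32] 0.01055021787389435
to key [ 0.0758 -0.0785  0.2228]
[ 0.5833 -0.1369  0.038 ]
[ 0.5655 -0.0494  0.038 ]
```

View pics/crop2.png

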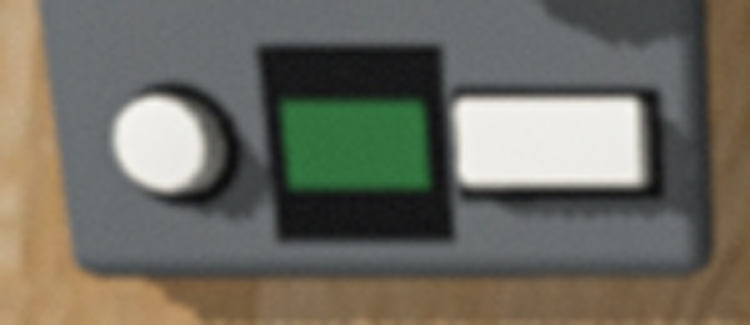

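Request:
carry_out([
  {"offset":[0.038,-0.038,0],"rot":[0,0,0],"gripper":0},
  {"offset":[0.036,-0.036,0],"rot":[0,0,0],"gripper":0},
  {"offset":[0,0,0.04],"rot":[0,0,0],"gripper":0},
  {"offset":[0,0,0.04],"rot":[0,0,0],"gripper":0},
  {"offset":[0,0,0.04],"rot":[0,0,0],"gripper":0},
  {"offset":[0,0,0.04],"rot":[0,0,0],"gripper":0},
  {"offset":[0,0,0.015],"rot":[0,0,0],"gripper":0},
  {"offset":[0,0,0],"rot":[0,0,0],"gripper":0},
  {"offset":[0,0,0],"rot":[0,0,0],"gripper":0},
])

```text
time: 2.58
position: [0.5785, -0.1492, 0.0874]
tool_rot: [3.126, 0.296, 0.004]
ft_force: [1.2, 0.2, -0.6]
grip_width: 0.004
```

```bash
sed -i 's/.5812,-.1355/.582,-.136/' rel.py; python3 rel.py
python3 - <<'E'
from h import *
grab('wrist','wrist2'); d=grab('side','side2'); grab('top','top2')
i=cv2.imread('pics/side2.png')[110:210,225:345]; cv2.imwrite('pics/crop3.png',cv2.resize(i,None,fx=6,fy=6,interpolation=cv2.INTER_CUBIC))
E
```

```text
2.575 [ 0.5785 -0.1492  0.0874] [[0.982, 0.188, 0.003], [0.188, -0.982, -0.001], [0.003, 0.001, -1.0]] [ 1.22  0.15 -0.56] 0.004176548202428301
to key [ 0.0058 -0.0124  0.0494]
```

View pics/wrist2.png

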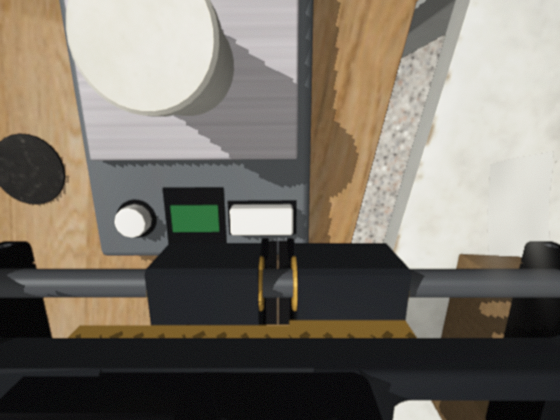

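View pics/crop3.png

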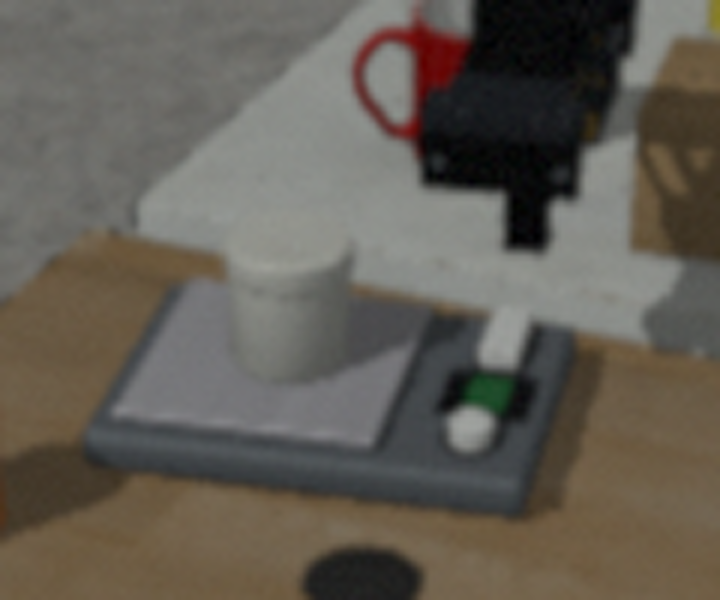

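The wrist view puts the tare key at about (262,219), slightly left of and ahead of the shut fingertips. The side crop shows the fingertips above and a little beyond the key. A correction is needed.

```bash
python3 rel.py
python3 - <<'E'
from h import *
d=load('wrist2')
for p in((261.5,219.5,.038),(133,220,.038)): print(ray(d,*p).round(4))
E
```

```text
2.725 [ 0.5783 -0.1491  0.0872] [[0.982, 0.188, 0.003], [0.188, -0.982, -0.001], [0.002, 0.001, -1.0]] [ 0.05 -0.56  0.18] 0.00461460308522123
to key [ 0.006  -0.0123  0.0492]
[ 0.5859 -0.1358  0.038 ]
[ 0.5689 -0.0489  0.038 ]
```

Request:
carry_out([
  {"offset":[0.007,-0.012,0],"rot":[0,0,0],"gripper":0},
  {"offset":[0,0,0.015],"rot":[0,0,0],"gripper":0},
  {"offset":[0,0,0.01],"rot":[0,0,0],"gripper":0},
  {"offset":[0,0,0.006],"rot":[0,0,0],"gripper":0},
  {"offset":[0,0,0],"rot":[0,0,0],"gripper":0},
  {"offset":[0,0,0],"rot":[0,0,0],"gripper":0},
])

```text
time: 3.48
position: [0.582, -0.1359, 0.0547]
tool_rot: [3.127, 0.296, 0.001]
ft_force: [0.0, 0.2, -0.1]
grip_width: 0.006
```

```bash
python3 rel.py
python3 - <<'E'
from h import *
w=grab('wrist','wrist3'); d=grab('side','side3'); t=grab('top','top3')
i=cv2.imread('pics/side3.png')[120:200,265:345]; i=cv2.resize(i,None,fx=5,fy=5,interpolation=cv2.INTER_CUBIC)
j=cv2.imread('pics/wrist3.png')[150:290,140:340]; j=cv2.resize(j,(571,400),interpolation=cv2.INTER_CUBIC)[:, :390]
cv2.imwrite('pics/crop4.png',np.hstack([i,j]))
E
```

```text
3.475 [ 0.582  -0.1359  0.0547] [[0.982, 0.188, 0.0], [0.188, -0.982, -0.0], [0.0, 0.0, -1.0]] [ 0.02  0.22 -0.11] 0.005655639296696518
to key [-0.0001  0.      0.0167]
```

View pics/crop4.png

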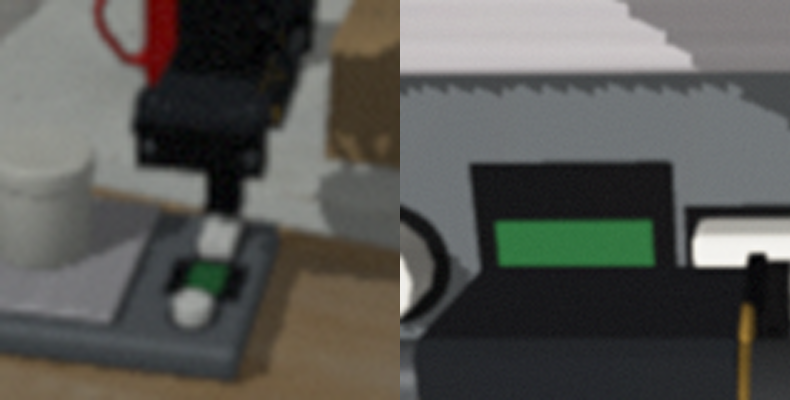

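Run:
```python
from h import *
j=cv2.imread('pics/wrist3.png')[200:300,200:350]; j=cv2.resize(j,None,fx=5,fy=5,interpolation=cv2.INTER_CUBIC)
cv2.imwrite('pics/crop5.png',j)
w=load('wrist3');s=load('side3')
st=ctrl.get_state();p=st['position']
print('tip in side',proj(s,[p[0],p[1],p[2]-.008]),'tip in wrist',proj(w,[p[0],p[1],p[2]-.008]))
a=np.radians(10.8);x=np.array([np.cos(a),np.sin(a),0]);y=np.array([-x[1],x[0],0])
for c in([.582,-.136,.038],):
  for sx,sy in((1,1),(1,-1),(-1,-1),(-1,1)): print(proj(w,c+.01*sx*x+.022*sy*y).round(1),proj(s,c+.01*sx*x+.022*sy*y).round(1))
```

```text
tip in side [308.86723365 162.39436755] tip in wrist [278.84822819 257.31890231]
[241.4 235.4] [304.2 168.1]
[316.5 235.5] [307.  161.2]
[315.4 266.7] [313.4 161.9]
[242.4 266.7] [310.7 168.9]
```

View pics/crop5.png

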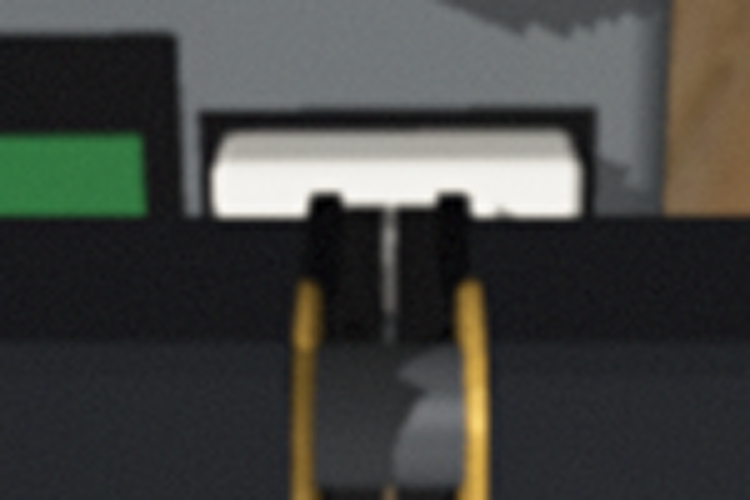

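The fingertips are within 1 mm of the key's centre sideways. The key's far edge suggests the key lies about 2 mm further ahead. I'll shift by that and lower slowly.

Request:
carry_out([
  {"offset":[0.002,0,0.003],"rot":[0,0,0],"gripper":0},
  {"offset":[0,0,0.003],"rot":[0,0,0],"gripper":0},
  {"offset":[0,0,0.002],"rot":[0,0,0],"gripper":0},
  {"offset":[0,0,0.001],"rot":[0,0,0],"gripper":0},
  {"offset":[0,0,0.001],"rot":[0,0,0],"gripper":0},
  {"offset":[0,0,0.001],"rot":[0,0,0],"gripper":0},
  {"offset":[0,0,0.001],"rot":[0,0,0],"gripper":0},
  {"offset":[0,0,0],"rot":[0,0,0],"gripper":0},
])

```text
time: 4.62
position: [0.5837, -0.1353, 0.0426]
tool_rot: [3.128, 0.297, -0.0]
ft_force: [-1.7, -0.5, 3.2]
grip_width: 0.004
```

The force of 3.2 N at about 3.4 mm travel matches the spring. I'll press on to near full travel.

Request:
carry_out([
  {"offset":[0,0,0.001],"rot":[0,0,0],"gripper":0},
  {"offset":[0,0,0.001],"rot":[0,0,0],"gripper":0},
  {"offset":[0,0,0.0005],"rot":[0,0,0],"gripper":0},
  {"offset":[0,0,0],"rot":[0,0,0],"gripper":0},
])

```text
time: 5.12
position: [0.5837, -0.1353, 0.0404]
tool_rot: [3.127, 0.297, -0.0]
ft_force: [-2.3, 0.9, 7.3]
grip_width: 0.005
```

At 7.3 N the key is down on its stop. I'll hold it there.

Request:
carry_out([
  {"offset":[0,0,0],"rot":[0,0,0],"gripper":0},
  {"offset":[0,0,0],"rot":[0,0,0],"gripper":0},
  {"offset":[0,0,0],"rot":[0,0,0],"gripper":0},
  {"offset":[0,0,0],"rot":[0,0,0],"gripper":0},
  {"offset":[0,0,0],"rot":[0,0,0],"gripper":0},
  {"offset":[0,0,0],"rot":[0,0,0],"gripper":0},
  {"offset":[0,0,0],"rot":[0,0,0],"gripper":0},
  {"offset":[0,0,0],"rot":[0,0,0],"gripper":0},
])

```text
time: 6.12
position: [0.5837, -0.1353, 0.0404]
tool_rot: [3.127, 0.297, -0.0]
ft_force: [-3.3, 0.4, 7.1]
grip_width: -0.002
```

Run:
```python
from h import *
grab('side','side4'); print(ctrl.get_state()['ft_force'])
i=cv2.imread('pics/side4.png')[120:200,265:345]; cv2.imwrite('pics/crop6.png',cv2.resize(i,None,fx=6,fy=6,interpolation=cv2.INTER_CUBIC))
```

```text
[-2.80182173  0.85808838  7.30732203]
```

View pics/crop6.png

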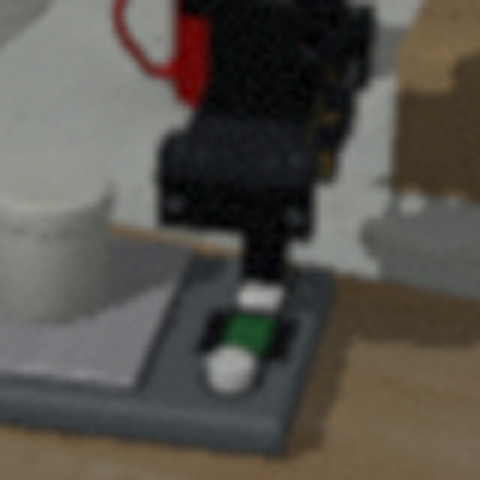

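The key is visibly lower under the fingertips (crop ~(262,297)), and the power key is untouched. I'll hold for the rest of the time.

Request:
carry_out([
  {"offset":[0,0,0],"rot":[0,0,0],"gripper":0},
  {"offset":[0,0,0],"rot":[0,0,0],"gripper":0},
  {"offset":[0,0,0],"rot":[0,0,0],"gripper":0},
  {"offset":[0,0,0],"rot":[0,0,0],"gripper":0},
  {"offset":[0,0,0],"rot":[0,0,0],"gripper":0},
  {"offset":[0,0,0],"rot":[0,0,0],"gripper":0},
  {"offset":[0,0,0],"rot":[0,0,0],"gripper":0},
  {"offset":[0,0,0],"rot":[0,0,0],"gripper":0},
  {"offset":[0,0,0],"rot":[0,0,0],"gripper":0},
])

```text
time: 7.3
position: [0.5838, -0.1353, 0.0405]
tool_rot: [3.127, 0.297, -0.0]
ft_force: [-3.6, 1.2, 6.5]
grip_width: 0.009
```

Request:
carry_out([
  {"offset":[0,0,-0.004],"rot":[0,0,0],"gripper":0},
  {"offset":[0,0,-0.01],"rot":[0,0,0],"gripper":0},
  {"offset":[0,0,-0.03],"rot":[0,0,0],"gripper":0},
  {"offset":[0,0,-0.04],"rot":[0,0,0],"gripper":0},
  {"offset":[0,0,-0.04],"rot":[0,0,0],"gripper":0},
  {"offset":[0,0,-0.04],"rot":[0,0,0],"gripper":0},
  {"offset":[0,0,-0.03],"rot":[0,0,0],"gripper":0},
  {"offset":[0,0,0],"rot":[0,0,0],"gripper":0},
  {"offset":[0,0,0],"rot":[0,0,0],"gripper":0},
])

```text
time: 8.43
position: [0.5834, -0.1354, 0.2332]
tool_rot: [-3.127, -0.297, 0.001]
ft_force: [0.5, 0.2, -0.3]
grip_width: 0.006
```

```bash
python3 rel.py
python3 - <<'E'
from h import *
a=cv2.imread('pics/side0.png'); grab('side','side5'); grab('wrist','wrist5'); grab('top','top5')
b=cv2.imread('pics/side5.png')
f=lambda i:cv2.resize(i[130:340,170:370],None,fx=2,fy=2,interpolation=cv2.INTER_CUBIC)
cv2.imwrite('pics/crop7.png',np.hstack([f(a),f(b)])[:, :800])
E
```

```text
8.425 [ 0.5834 -0.1354  0.2332] [[0.982, 0.188, -0.001], [0.188, -0.982, -0.0], [-0.001, -0.0, -1.0]] [ 0.53  0.15 -0.34] 0.006434278809108505
to key [-0.0014  0.0003  0.1952]
```

View pics/crop7.png

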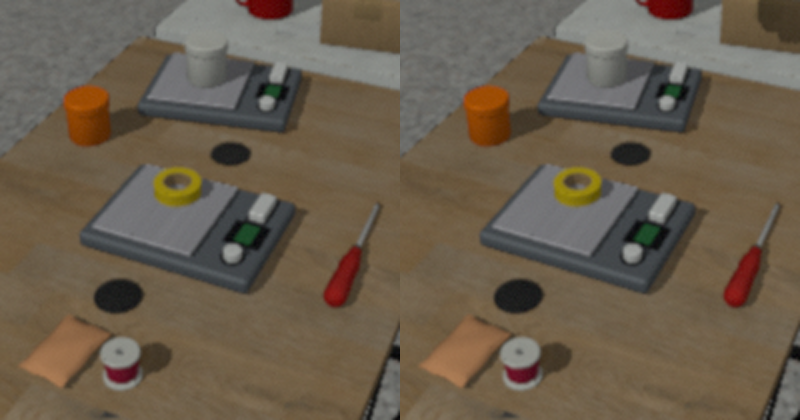

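View pics/wrist5.png

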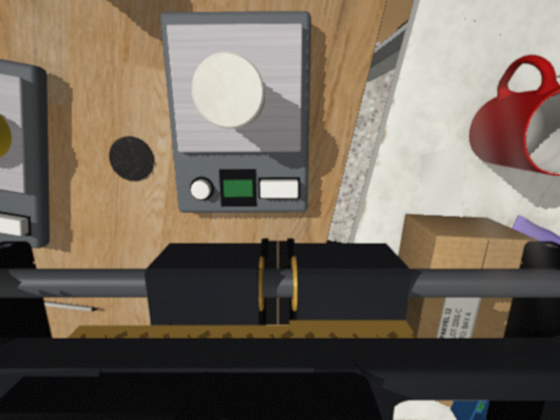

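The before and after side views match: the key is up again, and the jar, tape, screwdriver, spool and packet have not moved. The wrist view shows the key at (279,189) raised like the power key, with the fingertips about 19 cm above it.

```bash
python3 -c "
from h import *
print(workorder.close_job())"
```

```text
the job is handed in; nothing more can be done
None
```

I zeroed the scale with the white jar and handed the job in; `close_job` gives no verdict.

- **Press:** The shut fingertips pressed the bar-shaped tare key to its stop at about 7 N, slightly over the 5 N spring. They held it there for a little over 2.2 s, then let it come up.
- **Withdrawal:** I drew the hand straight up, so the fingertips ended about 19 cm above the key. The whole job took about 8.5 s.
- **Last checks:** The tare key was up again and the force on the tool was back to about zero. In the side view, the jar, tape, screwdriver, spool, packet and the other scale looked the same as at the start. The power key was not touched.
- **Disagreement:** The camera estimates of the key's position differed by up to about 6 mm along x and y. I settled it with a close wrist view before pressing, and the force rise then matched the key's spring.

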